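# Knock a stuck pressing pad out of its cup

### The job

A round pressing pad is stuck in the upside-down steel cup of the knock-out stand. Take the slim, square-handled drift from the rack and push the pad out from behind, through the hole in the top of the cup, so that it drops into the catch tray below. Stand the drift back in the rack and draw the tray all the way out by its post, with the pad lying in it; leave the stout drift, the tub and the steel beaker where they are.

Things in the scene. Friction and masses are not known exactly. Their poses are not given: they have to be found in the camera images.
- cup_hole (a point): Centre of the access hole's mouth in the flat top of the fixed steel cup block (84 mm in x, 90 mm in y, top 82 mm above the table). z up; the tray draws out along -x, towards the robot's side. The hole is 16 mm wide and goes 10 mm down into a round pocket 50 mm wide, 24 mm deep, open below (48 mm above the table).
- pad_center (a point): Centre of the white plastic pressing pad, a disc 47 mm across, 22 mm high. At first it sits at the roof of the pocket, its top face 10 mm below the cup's top, jammed by two spring shoes at its sides. It takes up to about 15 N to slide it; pushed about 20 mm down it comes free and drops into the tray.
- tray (a joint): Draw of the aluminium catch tray under the cup, m: 0 is fully in, 0.085 is fully out, towards the stand's -x. It starts within 10 mm of fully in, where it catches the pad. It runs with about 1.5 N of friction and stays where it is left.
- tray_post (a point): A point on the tray's upright round black post (20 mm across, from 9 to 55 mm above the table), on its axis, 35 mm above the table. It stands 48 mm in front of the cup block when the tray is in, and moves with the tray. Axes as cup_hole.
- tray_floor (a point): Centre of the tray's inner floor, 6 mm above the table; the inside is 86 mm in x by 64 mm in y with walls 17 mm high. Moves with the tray; axes as cup_hole.
- slim_drift_grip (a point): Centre of the slim drift's upright black handle, 18 mm square (sides face along x and y), 44 mm high. Below it a round steel collar 42 mm across, 6 mm thick (underside 28 mm below this point), then a round steel shaft 10 mm across, 45 mm long (tip 73 mm below this point). Hangs in one rack hole, collar on the rack; 130 g. With the collar down on the cup the tip is 11 mm below the pocket.
- stout_drift_grip (a point): The same point (28 mm above the collar's underside) of the stout drift, in the other rack hole: black round handle 32 mm across and 40 mm high, same collar, shaft 20 mm across (too thick for the cup's hole). To be left alone.
- rack_left (a point): Centre of the mouth of one hole of the fixed wooden rack, in its top face 60 mm above the table; the hole is 24 mm wide and goes through the 10 mm board, open below. Which drift hangs in which hole varies. The two holes lie 76 mm apart along y; the board is 64 mm in x by 144 mm in y.
- rack_right (a point): The same for the other hole.
- tub_02: Open pink tub 96 mm across and 55 mm high, origin at the centre of its underside; bystander.
- steel_cup: Steel drinking beaker 72 mm across and 82 mm high, origin at the centre of its underside; bystander.

How it is judged:
By the outcome, as a careful person would: the job done as asked, in the order asked, and still so for the second after the job is handed in, with the robot touching nothing.
It also fails if it takes over 59 s, if anything falls off the work surface, if the arm or the gripper's body presses on something with over 40 N, if the wrist force passes 120 N, or if a joint passes its speed limit or range.

### The arm

A 6-joint arm with a two-finger parallel gripper is mounted at the origin on a cart in front of the work surface, level with it; the furniture and walls round the work are solid. World frame = base frame: x ahead of the robot, y to its left, z up, the work surface at z = 0. Lengths are in m, angles in rad, forces in N, time in s.
With the tool pointing down it reaches from about 0.275 to 0.725 m from the base axis. Payload 5.6 kg.
Tool frame: the origin (TCP) lies on the centre line of the jaws, within the pads' length; the fingertips stand 17 mm ahead of it and the grasp point (between the pads) lies 2 mm behind it; x points along the fingers, z is the direction in which the jaws open and shut, and the axes are right-handed (so a half turn about x gives the same grasp; the last joint's range is limited). The gripper opens to 85 mm and grips with 20 to 120 N. Pads are 22 mm wide; open, the fingers measure 114 mm over their backs; the gripper's body (76 mm by 85 mm) begins 54 mm behind the grasp point. The pads swing forward as they close: fully open they stand 13 mm farther back than shut.
Start: joints at [-0.838, 0.255, 0.108, 0, -1.424, -0.285], TCP at [0.238, -0.496, 0.248] pointing down, gripper open.
Joint ranges: [-2.95, 2.95], [-1.21, 1.97], [-1.09, 1.5], [-2.87, 1.71], [-2.94, -0.07], [-3.05, 3.05]. Speed limits (rad/s): [2.57, 2.57, 3.14, 3.14, 3.14, 3.14].

### API

Orientations are given as [roll, pitch, yaw] about the fixed x, y, z axes, in that order (R = Rz(yaw) Ry(pitch) Rx(roll)).
In Python, from cell import env, claw, optics, ticket, readout gives the robot as it stands. Calls block until the motion is done:
- env.reach(position, orientation): joint-space move of the TCP to a pose.
- env.move_linear(position, rot=None, speed=0.15, f_stop=None): straight line of the TCP; rot=None keeps the orientation; speed is the mean speed in m/s. With f_stop (N) it stops when the force on the tool has changed by that much, and returns True; else False.
- env.goto_joints(angles): joint-space move.
- claw.set_gripper(opening): opening from 0.0 (shut) to 1.0 (fully open); the grip force is fixed at half the most; returns when the fingers have stopped.
- env.sleep(seconds).
- env.inverse_kinematics(position, orientation): joint angles nearest the present ones, or None.
- optics.snapshot(name): name is "scene" or "top" or "wrist"; returns the picture (400x640x3 uint8, red, green, blue); there is no depth.
- optics.camera_info(name): a dict with "K" (3x3 intrinsics, pixels), "extrinsics" (4x4, takes a point from camera to world coordinates); the wrist camera has in their place "tool_from_camera" (4x4, takes a point from camera to tool coordinates, whose origin is the TCP and whose axes are the tool frame's). Camera axes: x right, y down, z forward; pixel columns grow to the right and rows downward; lengths in m; the calibration is good to about 2 mm. A picture is of the moment at which its call begins: read the wrist's pose just before it. camera_info takes no time and is no camera call.
A pose or a line that the arm cannot do raises env.Unreachable and nothing moves.
- ticket.sign_off(): hands the job in, once; it reports no verdict.
Trained networks look in the newest picture that a camera, given by its name, has taken for a name from the list of things; names that differ only in an ending like _2 or _b are one class to them, and where a whole thing is asked for, a point or a joint stands for the part that bears it (a point fixed in the world has none). Each returns a list of dicts, best first, with "conf" (0 to 1); they miss things now and then, are a little off and sometimes report something else, mostly with a low value. They report only what shows in the picture. A call takes as long as a camera call.
- optics.outline_of(query, camera): "region" (400x640 bool, what is visible of it) and "rect" ([left, top, width, height] in pixels, round what is visible of it).
Readings, each from a call of its own:
- readout.get_t(): time.
- readout.get_joint_pos(): joint angles.
- readout.get_dq(): joint speeds.
- readout.get_effort(): joint torques, N m.
- readout.get_tcp_pos(): TCP position.
- readout.get_orientation(): TCP orientation.
- readout.get_contact_force(): force on the tool from outside, world axes, zero at the start.
- readout.get_wrist_torque(): the same for the moment, N m.
- readout.get_opening(): opening from 0.0 (shut) to 1.0 (fully open).
Only numpy, scipy, OpenCV 4.12 (cv2) and the standard library are available. Lean on these libraries where they do the work, as an engineer would, in place of code of your own. Each camera call takes 0.05 s, during which the arm holds its last target. There are 200 camera calls.

## Working session

There is one attempt and no reset: what is moved stays moved. The work goes in short steps, each a Python script; the robot and the scene stay as the last script left them, time stands still between calls to the robot, and variables do not carry over. Pictures are saved under pics/ and viewed, about 8 in all and at most 12, crops included, and the job is handed in when it is done.

```bash
ls; mkdir -p pics; cat > h.py <<'E'
import numpy as np, cv2
from cell import env, claw, optics, ticket, readout
from scipy.spatial.transform import Rotation as R
def save(n,f): 
    im=optics.snapshot(n); cv2.imwrite('pics/'+f,im[:,:,::-1]); return im
def cam(n):
    c=optics.camera_info(n); K=np.array(c['K'])
    if 'extrinsics' in c: return K,np.array(c['extrinsics'])
    T=np.eye(4); T[:3,3]=readout.get_tcp_pos(); T[:3,:3]=R.from_euler('xyz',readout.get_orientation()).as_matrix()
    return K,T@np.array(c['tool_from_camera'])
def ray(KT,px):
    K,T=KT; d=T[:3,:3]@np.linalg.solve(K,[px[0],px[1],1.]); return T[:3,3],d/np.linalg.norm(d)
def at_z(KT,px,z):
    o,d=ray(KT,px); return o+d*(z-o[2])/d[2]
def tri(rays):
    A=0;b=0
    for o,d in rays:
        P=np.eye(3)-np.outer(d,d); A=A+P; b=b+P@o
    return np.linalg.solve(A,b)
def proj(KT,p):
    K,T=KT; q=K@(T[:3,:3].T@(np.asarray(p)-T[:3,3])); return q[:2]/q[2]
E
python3 - <<'E'
from h import *
a=save('scene','s0.png'); print(readout.get_t(),readout.get_orientation(),readout.get_tcp_pos())
for n in ['scene','top']:
    if n=='top': b=save('top','t0.png')
    K,T=cam(n); print(n,K[0,0],T.round(3).tolist())
    for q in ['slim_drift_grip','stout_drift_grip','tray_post','tray_floor','pad_center','tub_02','steel_cup']:
        for r in optics.outline_of(q,n)[:2]:
            ys,xs=np.nonzero(r['region']); print(q,round(r['conf'],2),r['rect'],xs.mean().round(1),ys.mean().round(1))
E
```

```text
pics
0.05 [0.05125037 1.56891915 2.06977763] [ 0.23799007 -0.4953455   0.24740665]
scene 398.55288271475916 [[-0.791, -0.408, 0.457, 0.114], [-0.612, 0.516, -0.599, 0.548], [0.009, -0.754, -0.657, 0.696], [0.0, 0.0, 0.0, 1.0]]
slim_drift_grip 0.9 [303.6, 228.3, 19.3, 25.8] 313.3 243.8
slim_drift_grip 0.43 [210.3, 306.2, 53.8, 58.2] 236.9 333.4
stout_drift_grip 0.58 [269.6, 229.9, 18.5, 28.3] 277.1 245.2
tray_post 0.9 [349.2, 154.8, 28.6, 21.5] 365.5 165.0
tray_post 0.6 [181.8, 264.2, 41.7, 48.7] 204.8 287.1
tray_floor 0.69 [304.0, 232.0, 18.5, 21.3] 313.5 244.2
tray_floor 0.67 [355.3, 152.5, 20.9, 26.0] 365.1 164.9
pad_center 0.73 [180.8, 264.8, 46.0, 48.6] 204.8 287.2
steel_cup 0.89 [182.0, 263.5, 42.8, 48.4] 204.8 286.6
top 367.37737679608125 [[-0.014, -0.999, 0.041, 0.469], [-1.0, 0.015, 0.028, -0.006], [-0.028, -0.04, -0.999, 1.178], [0.0, 0.0, 0.0, 1.0]]
stout_drift_grip 0.5 [270.0, 190.6, 13.8, 15.9] 276.6 196.6
tray_post 0.56 [404.5, 168.5, 22.1, 24.7] 412.1 181.6
tray_post 0.2 [288.3, 207.8, 11.6, 14.1] 294.3 214.2
tray_floor 0.83 [403.6, 168.8, 23.3, 25.5] 412.1 181.8
tray_floor 0.2 [285.1, 209.0, 18.3, 13.5] 294.5 214.2
tub_02 0.62 [203.9, 204.0, 35.7, 32.8] 221.6 216.9
tub_02 0.51 [398.1, 140.2, 51.9, 54.0] 422.5 166.2
steel_cup 0.81 [217.3, 166.5, 28.4, 21.3] 227.7 179.0
steel_cup 0.62 [285.8, 206.4, 15.9, 13.5] 294.2 214.2
```

```bash
python3 - <<'E'
import cv2
s=cv2.imread('pics/s0.png');t=cv2.imread('pics/t0.png')
cv2.imwrite('pics/s0c.png',cv2.resize(s[110:390,160:460],(800,747))[:600]); 
cv2.imwrite('pics/t0c.png',cv2.resize(t[100:280,190:470],None,fx=2.8,fy=2.8,interpolation=cv2.INTER_CUBIC))
E
```

```text
(no output)
```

View pics/s0.png

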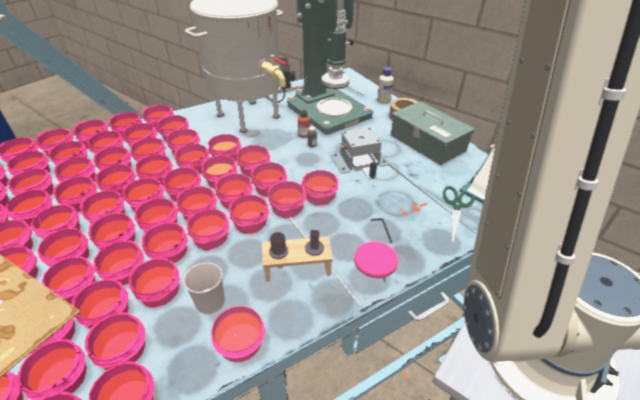

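View pics/t0c.png

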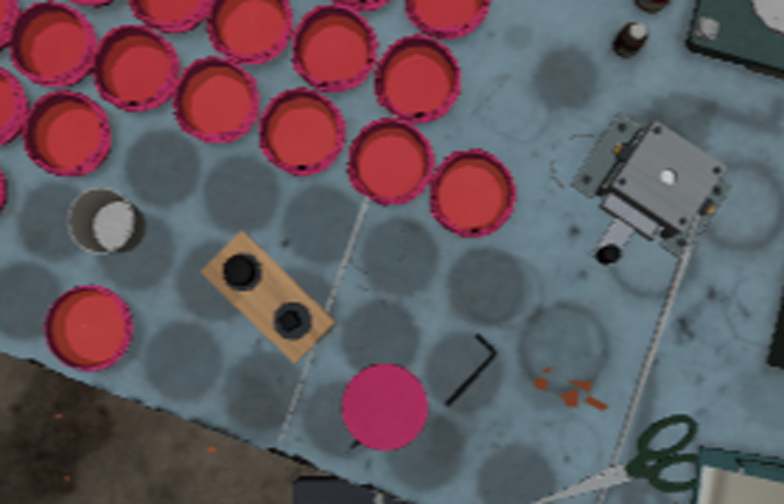

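The scene view shows the stand at (360,148), with the rack at (297,250). The stout drift is on the left at (278,245) and the slim one on the right at (314,243). In the top view the hole is at px (428.6,163.2), the post at (407,190.7), the slim drift at (294,214.6) and the stout at (276,197). Rack and stand are both turned about z.

```bash
python3 - <<'E'
from h import *
t=cam('top'); s=cam('scene')
f=lambda c:(190+c[0]/2.8,100+c[1]/2.8)
H=at_z(t,f((668,177)),.082); P=at_z(t,f((608,254)),.055); S=at_z(t,f((291,321)),.11); B=at_z(t,f((240,271)),.108)
rc=[at_z(t,f(c),.06) for c in [(241,231),(202,271),(297,362),(334,324)]]
print('hole',H,'post',P,'slim',S,'stout',B); print('d hole-post',H-P,np.linalg.norm((H-P)[:2]),np.degrees(np.arctan2(*(H-P)[1::-1])))
print('rack c',np.mean(rc,0),'dir',np.degrees(np.arctan2(*(rc[2]-rc[1])[1::-1])),np.linalg.norm(rc[2]-rc[1]))
bc=[at_z(t,f(c),.082) for c in [(655,121),(606,190),(681,246),(727,168)]]; print('block',np.mean(bc,0),np.degrees(np.arctan2(*(bc[0]-bc[1])[1::-1])))
print('scene tri slim',tri([ray(t,(293.9,214.6)),ray(s,(313.3,243))]), 'proj post in scene',proj(s,P))
# reach candidate view poses
for p in [S,H,P]:
  for yaw in np.radians([-150,-90,-45,0,45,90,135,180]):
    q=env.inverse_kinematics([p[0],p[1],.3],[0,np.pi/2,yaw]); print(np.degrees(yaw).round(),None if q is None else np.round(q,2))
E
```

```text
hole [ 0.61352021 -0.30582135  0.082     ] post [ 0.5341757 -0.246379   0.055    ] slim [0.46622195 0.09447299 0.11      ] stout [0.51915237 0.14751873 0.108     ]
d hole-post [ 0.07934451 -0.05944235  0.027     ] 0.09914103069205234 -36.839366972500244
rack c [0.49274749 0.12363588 0.06      ] dir -134.31027477707244 0.14390271515535913
block [ 0.60908872 -0.30485855  0.082     ] -36.30988339902421
scene tri slim [0.4676707  0.09881676 0.07530532] proj post in scene [373.24263767 163.59150102]
-150.0 [ 0.53  0.1   0.04  0.   -1.52 -0.01]
-90.0 [ 0.53  0.1   0.04  0.   -1.52  1.04]
-45.0 [ 0.53  0.1   0.04  0.   -1.52  1.83]
0.0 [ 0.53  0.1   0.04  0.   -1.52  2.61]
45.0 [ 0.53  0.1   0.04  0.   -1.52 -2.89]
90.0 [ 0.53  0.1   0.04 -0.   -1.52 -2.1 ]
135.0 [ 0.53  0.1   0.04 -0.   -1.52 -1.32]
180.0 [ 0.53  0.1   0.04  0.   -1.52 -0.53]
-150.0 [-0.24  0.55  0.68  0.   -1.7   0.76]
-90.0 [-0.24  0.55  0.68  0.   -1.7   1.81]
-45.0 [-0.24  0.55  0.68  0.   -1.7   2.59]
0.0 [-0.24  0.55  0.68  0.   -1.7  -2.91]
45.0 [-0.24  0.55  0.68 -0.   -1.7  -2.12]
90.0 [-0.24  0.55  0.68 -0.   -1.7  -1.34]
135.0 [-0.24  0.55  0.68  0.   -1.7  -0.55]
180.0 [-0.24  0.55  0.68  0.   -1.7   0.24]
-150.0 [-0.17  0.33  0.34  0.   -1.58  0.69]
-90.0 [-0.17  0.33  0.34  0.   -1.58  1.74]
-45.0 [-0.17  0.33  0.34  0.   -1.58  2.52]
0.0 [-0.17  0.33  0.34  0.   -1.58 -2.98]
45.0 [-0.17  0.33  0.34 -0.   -1.58 -2.19]
90.0 [-0.17  0.33  0.34 -0.   -1.58 -1.4 ]
135.0 [-0.17  0.33  0.34  0.   -1.58 -0.62]
180.0 [-0.17  0.33  0.34  0.   -1.58  0.17]
```

```bash
python3 - <<'E'
from h import *
print(np.round(optics.camera_info('wrist')['tool_from_camera'],3).tolist(), optics.camera_info('wrist')['K'][0])
yaw=np.radians(-37+90); W=[]
for i,(x,y) in enumerate([(.56,-.25),(.53,-.31)]):
    env.reach([x,y,.27],[0,np.pi/2,yaw]); K,T=cam('wrist'); im=save('wrist',f'w{i}.png'); np.save(f'w{i}.npy',T); W.append(im)
    print(readout.get_t(), proj((K,T),[.6135,-.306,.082]),proj((K,T),[.534,-.246,.055]))
    for q in ['tray_post','tray_floor']:
        for r in optics.outline_of(q,'wrist')[:2]:
            ys,xs=np.nonzero(r['region']); print(q,round(r['conf'],2),r['rect'],xs.mean().round(1),ys.mean().round(1))
cv2.imwrite('pics/cup2.png',np.hstack([cv2.resize(a,(640,400)) for a in W])[:,:,::-1][:, :1280])
a=np.vstack([cv2.resize(w,(480,300)) for w in W]); cv2.imwrite('pics/cup2.png',a[:,:,::-1])
E
```

```text
[[0.001, -0.327, 0.945, -0.126], [0.001, -0.945, -0.327, 0.085], [1.0, 0.001, -0.001, 0.0], [0.0, 0.0, 0.0, 1.0]] [320.39626258   0.         320.28572734]
2.4083 [310.28856267 244.10867745] [310.22173064 148.69382579]
tray_post 0.59 [284.4, 138.2, 56.4, 60.7] 311.0 177.3
tray_post 0.16 [256.3, 138.1, 114.2, 145.7] 313.0 221.8
tray_floor 0.69 [285.8, 137.3, 56.6, 64.6] 310.9 177.0
2.9333 [372.53758217 233.84183907] [373.53401714 137.04899247]
tray_post 0.71 [336.9, 125.8, 60.6, 61.5] 365.8 165.7
tray_floor 0.81 [337.7, 126.2, 59.7, 68.4] 366.1 165.8
```

View pics/cup2.png

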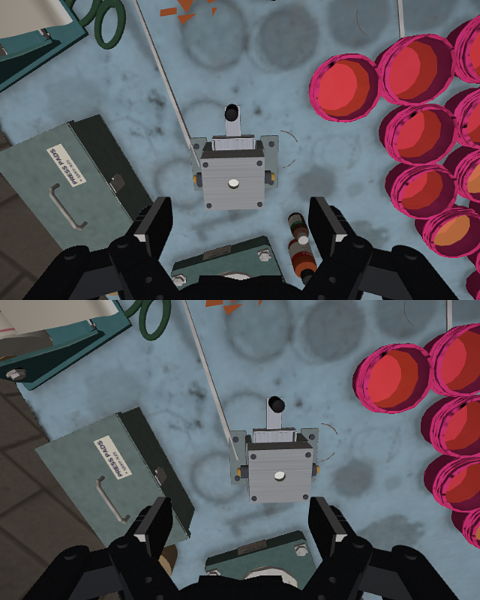

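Both wrist views show the hole as a white dot at (312,244) and (373,234) px, within 2 px of where the top-camera estimate projects. The post top is at (308,149) and (368,139). I'll triangulate these, then look at the rack.

```bash
cat >> h.py <<'E'
def blob(im,c,r,lo,hi=256,inv=False):
    x,y=map(int,np.round(c)); g=cv2.cvtColor(im,cv2.COLOR_RGB2GRAY)[y-r:y+r+1,x-r:x+r+1]
    m=((g>=lo)&(g<hi)).astype(np.uint8); n,l,st,ce=cv2.connectedComponentsWithStats(m)
    k=1+np.argmax(st[1:,4]); return ce[k]+[x-r,y-r],st[k,4]
E
python3 - <<'E'
from h import *
K=np.array(optics.camera_info('wrist')['K']); rays=[];pr=[]
for i,(c,p) in enumerate([((312,244),(308.5,148)),((373,234),(368,139))]):
    T=np.load(f'w{i}.npy'); im=cv2.imread(f'pics/w{i}.png')[:,:,::-1].copy()
    b,n=blob(im,c,9,215); print(b,n); rays.append(ray((K,T),b))
    pr.append(ray((K,T),p))
    g=cv2.cvtColor(im,cv2.COLOR_RGB2GRAY)
print('hole',tri(rays),[ (o+d*(.082-o[2])/d[2]).round(4) for o,d in rays]); print('post',tri(pr),[ (o+d*(.055-o[2])/d[2]).round(4) for o,d in pr])
yaw=np.radians(-44.3); W=[]
for i,(x,y) in enumerate([(.45,.11),(.48,.07)]):
    env.reach([x,y,.26],[0,np.pi/2,yaw]); K,T=cam('wrist'); im=save('wrist',f'r{i}.png'); np.save(f'r{i}.npy',T); W.append(im)
    print(readout.get_t(), proj((K,T),[.4662,.0945,.110]),proj((K,T),[.519,.1475,.108]))
    for q in ['slim_drift_grip','stout_drift_grip']:
        for r in optics.outline_of(q,'wrist')[:2]:
            ys,xs=np.nonzero(r['region']); print(q,round(r['conf'],2),r['rect'],xs.mean().round(1),ys.mean().round(1))
a=np.vstack([cv2.resize(w,(480,300)) for w in W]); cv2.imwrite('pics/rack2.png',a[:,:,::-1])
E
```

```text
[310.36842105 245.42105263] 19
[371. 237.] 5
hole [ 0.61908379 -0.31037188  0.07323834] [array([ 0.6148, -0.3069,  0.082 ]), array([ 0.6156, -0.3094,  0.082 ])]
post [ 0.53602022 -0.25070341  0.03202011] [array([ 0.5323, -0.247 ,  0.055 ]), array([ 0.5322, -0.2518,  0.055 ])]
6.2 [345.29747104 185.72270597] [348.37636925  98.45293557]
slim_drift_grip 0.62 [321.6, 148.9, 39.9, 43.2] 341.2 169.7
stout_drift_grip 0.85 [324.8, 69.0, 42.8, 46.9] 344.1 91.3
6.6667 [289.15446005 177.15156362] [287.25855701  88.12599209]
slim_drift_grip 0.92 [272.8, 143.3, 42.2, 41.3] 292.3 162.0
slim_drift_grip 0.39 [509.4, 267.4, 62.6, 54.0] 543.0 296.4
stout_drift_grip 0.72 [270.9, 58.8, 42.9, 46.8] 290.5 82.2
```

View pics/rack2.png

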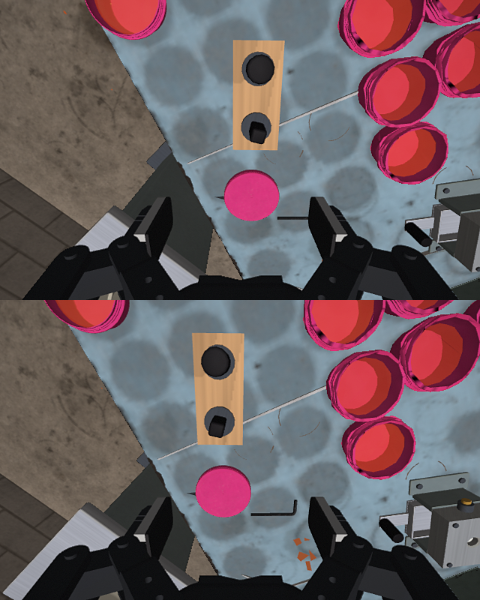

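```bash
python3 - <<'E'
from h import *
a=[cv2.imread(f'pics/r{i}.png') for i in (0,1)]; w=[cv2.imread(f'pics/w{i}.png') for i in (0,1)]
z=lambda im,x,y:cv2.resize(im[y:y+70,x:x+95],(380,280),interpolation=cv2.INTER_CUBIC)
m=np.vstack([np.hstack([z(a[0],295,135),z(a[1],245,130)]),np.hstack([z(w[0],265,200),z(w[1],325,190)])]); cv2.imwrite('pics/z.png',m)
E
```

```text
(no output)
```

View pics/z.png

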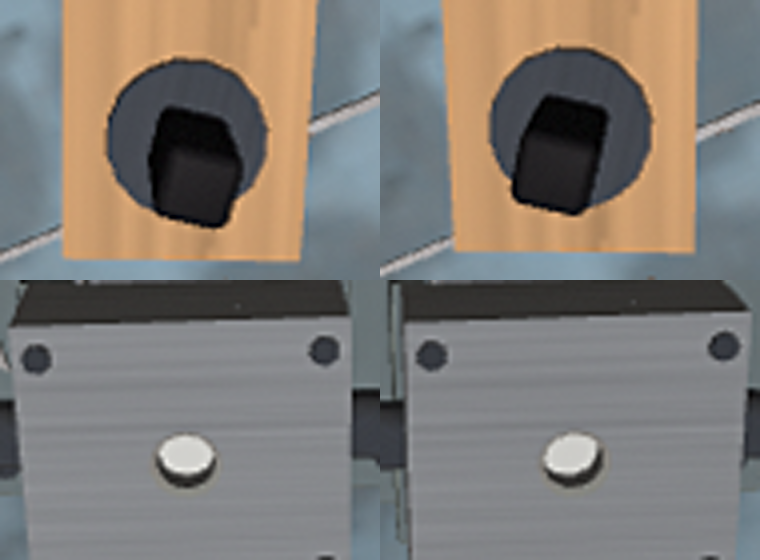

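The crop shows the slim handle turned about 11° relative to the rack. Its collar centre is at r0 (341.7,169.5) and r1 (292.7,161.8). The access hole is at w0 (311.5,245) and w1 (373,235).

```bash
python3 - <<'E'
from h import *
K=np.array(optics.camera_info('wrist')['K']); C=lambda n:(K,np.load(n+'.npy'))
def both(n,a,b,z):
    print(n,tri([ray(C(a[0]),a[1]),ray(C(b[0]),b[1])]).round(4),at_z(C(a[0]),a[1],z).round(4),at_z(C(b[0]),b[1],z).round(4))
both('collar',('r0',(341.7,169.5)),('r1',(292.7,161.8)),.066)
both('handletop',('r0',(344,182)),('r1',(289,175.8)),.110)
both('hole',('w0',(311.5,245)),('w1',(373,235)),.082)
def ang(n,o,p,q,z):
    f=lambda c:at_z(C(n),(o[0]+c[0]/4,o[1]+c[1]/4),z); d=f(q)-f(p); print(n,np.degrees(np.arctan2(d[1],d[0])).round(1),np.linalg.norm(d).round(4))
ang('r0',(295,135),(152,212),(222,228),.11); ang('r0',(295,135),(162,147),(240,160),.11); ang('r0',(295,135),(240,160),(222,228),.11)
ang('r1',(245,130),(134,203),(200,215),.11); ang('r1',(245,130),(147,140),(225,155),.11)
ang('w0',(265,200),(12,47),(350,33),.082); ang('w1',(325,190),(25,45),(369,31),.082)
ang('w0',(265,200),(36,78),(324,70),.082); ang('w1',(325,190),(51,75),(344,66),.082)
E
```

```text
collar [0.4685 0.0975 0.0646] [0.4687 0.0978 0.066 ] [0.4688 0.0976 0.066 ]
handletop [0.4658 0.0952 0.1023] [0.4677 0.0979 0.11  ] [0.467  0.0955 0.11  ]
hole [ 0.6167 -0.3069  0.0783] [ 0.6152 -0.3056  0.082 ] [ 0.6149 -0.3064  0.082 ]
r0 -57.7 0.0163
r0 -54.0 0.0176
r0 -146.8 0.0163
r1 -55.2 0.0149
r1 -55.6 0.0174
w0 55.6 0.0888
w1 55.4 0.0891
w0 54.8 0.0764
w1 54.8 0.0766
```

```bash
python3 - <<'E'
from h import *
o=[0,np.pi/2,np.radians(-55.5)]
env.reach([.4685,.0977,.16],o)
print('touch',env.move_linear([.4685,.0977,.090],speed=.1,f_stop=15), readout.get_tcp_pos())
claw.set_gripper(0.0); print('open',readout.get_opening(),readout.get_contact_force())
env.move_linear([.4685,.0977,.22],speed=.15); print(readout.get_contact_force(),readout.get_t())
env.reach([.615,-.306,.22],o); K,T=cam('wrist'); np.save('h0.npy',T); print(readout.get_tcp_pos(),readout.get_orientation(),readout.get_t())
im=save('wrist','h0.png'); print(proj((K,T),[.615,-.306,.082]))
p=readout.get_tcp_pos(); print('collar exp',proj((K,T),[p[0],p[1],p[2]-.024]))
x=int(proj((K,T),[.615,-.306,.082])[0])
cv2.imwrite('pics/h0c.png',cv2.resize(im[100:400,x-130:x+130,::-1],None,fx=2,fy=2,interpolation=cv2.INTER_CUBIC))
E
```

```text
touch False [0.46925362 0.09789136 0.09089332]
open 0.2043399435462629 [0.16774836 0.7466447  2.13867969]
[-0.00603263  0.55231927 -1.54669059] 9.7583
[ 0.61535742 -0.3047004   0.2203206 ] [1.37246558 1.57034565 0.40531636] 11.3417
[321.24922197 191.06525577]
collar exp [320.30329917 255.11741811]
```

View pics/h0c.png

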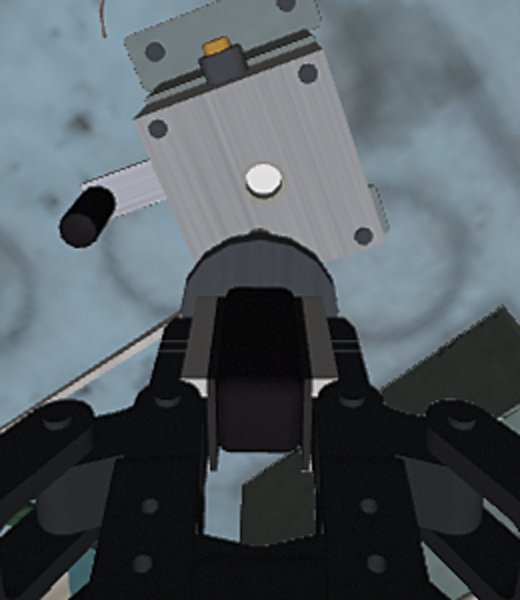

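The drift is held upright with its collar centred at column 321. The hole shows at (323,190), against a predicted (321,191). I'll compute the small offsets.

```bash
python3 - <<'E'
from h import *
K,T=cam('wrist'); C=(K,T); p=np.array(readout.get_tcp_pos())
a=np.linspace(0,2*np.pi,180)
pts=np.array([proj(C,p+[.021*np.cos(t),.021*np.sin(t),-h]) for h in(.025,.031) for t in a]); print('collar outline exp: left,right,top',pts[:,0].min(),pts[:,0].max(),pts[:,1].min(),'seen 283 359 216')
h=at_z(C,(323,190),.082); print('hole now',h)
for d in (.0,.001,.002,.003):
  print(d,[min(proj(C,p+[.021*np.cos(t),.021*np.sin(t),-k]+d*T[:3,1]*-1)[1] for t in a for k in (.025,.031)).round(1)])
print(T[:3,0],T[:3,1])
E
```

```text
collar outline exp: left,right,top 280.74984463899835 360.0656682529136 213.24023356303374 seen 283 359 216
hole now [ 0.61674038 -0.30660344  0.082     ]
0.0 [np.float64(213.2)]
0.001 [np.float64(211.3)]
0.002 [np.float64(209.4)]
0.003 [np.float64(207.5)]
[ 0.56848686 -0.82269142  0.00122792] [-0.77780758 -0.53698428  0.32659341]
```

```bash
python3 - <<'E'
from h import *
x,y=.6165,-.3058
env.move_linear([x,y,.175],speed=.1); p=readout.get_tcp_pos(); x2,y2=2*x-p[0],2*y-p[1]
env.move_linear([x2,y2,.170],speed=.05); print(readout.get_tcp_pos(),readout.get_contact_force())
r=env.move_linear([x2,y2,.140],speed=.03,f_stop=6); print(r,readout.get_tcp_pos(),readout.get_contact_force(),readout.get_wrist_torque(),readout.get_t())
E
```

```text
[ 0.61619956 -0.30581045  0.17009339] [-0.49485628 -0.4194314  -0.12384632]
True [ 0.61629941 -0.30596426  0.14512162] [-0.35366511 -0.08097625  1.89634478] [-0.12321504 -0.27918854 -0.0172594 ] 13.025
```

The tip passed into the hole and met the pad at the expected depth, so I'll push.

```bash
python3 - <<'E'
from h import *
p=readout.get_tcp_pos()
for z in (.135,.127,.120,.114,.109):
    r=env.move_linear([p[0],p[1],z],speed=.04,f_stop=35); print(z,r,np.round(readout.get_tcp_pos(),4),np.round(readout.get_contact_force(),1),readout.get_opening())
print(readout.get_t())
E
```

```text
0.135 False [ 0.617  -0.3064  0.1358] [ 1.8 -1.1  2.7] 0.2054468966920001
0.127 False [ 0.6153 -0.3054  0.1255] [-0.4 -1.  -2. ] 0.20036765111379717
0.12 False [ 0.6159 -0.3058  0.1192] [ 0.2 -1.1 -2. ] 0.20235690207104404
0.114 False [ 0.616  -0.3059  0.1135] [-0.4 -0.  -1.9] 0.1992960935950679
0.109 False [ 0.617  -0.3064  0.1123] [-2.1  1.5 11.4] 0.20360816431801745
14.6583
```

```bash
python3 - <<'E'
from h import *
p=readout.get_tcp_pos(); o=[0,np.pi/2,np.radians(-55.5)]
env.move_linear([.616,-.306,.13],speed=.06); env.move_linear([.616,-.306,.22],speed=.12); print(np.round(readout.get_contact_force(),1))
K,T=cam('wrist'); im=save('wrist','h1.png'); x=int(proj((K,T),[.615,-.306,.082])[0])
A=cv2.resize(im[100:300,x-130:x+130,::-1],(520,400))
env.reach([.4685,.0977,.20],o); env.move_linear([.4685,.0977,.15],speed=.12)
print(readout.get_t(),readout.get_tcp_pos()); im=save('wrist','h2.png')
cv2.imwrite('pics/h12.png',np.hstack([cv2.resize(A,(390,300)),cv2.resize(im[100:300,190:450,::-1],(390,300))]))
E
```

```text
[-0.6 -0.5 -1.7]
18.2583 [0.46911097 0.09742869 0.15047314]
```

View pics/h12.png

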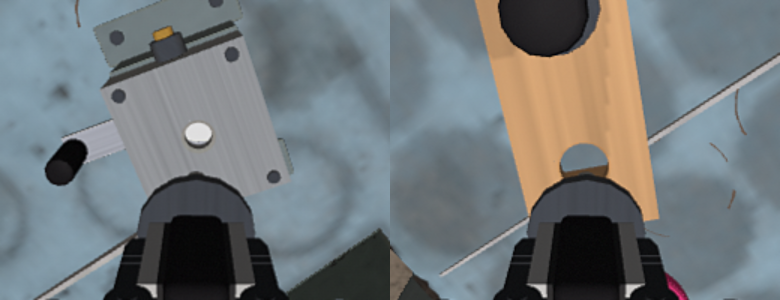

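The left view shows white still visible through the hole, which could be the pad lying in the tray. The right view shows the rack hole partly behind the held collar, around (319,~205) px. I'll check both numerically.

```bash
python3 - <<'E'
from h import *
a=cv2.imread('pics/h0.png');b=cv2.imread('pics/h1.png')
for n,i in(('before',a),('after',b)):
    w=i[175:205,305:340].astype(int); m=w.min(2)>150; g=w.mean(2); print(n); print(g[6:27:2,6:30:2].astype(int))
C=cam('wrist'); aa=np.linspace(0,6.28,90)
pts=np.array([proj(C,[.4685+.012*np.cos(t),.0977+.012*np.sin(t),.06]) for t in aa]); print(pts.min(0),pts.max(0),'seen left 302.7? right 335 top 195')
i=cv2.imread('pics/h2.png'); 
E
```

```text
before
[[150 146 148 144 132 128 128 131 140 149 147 153]
 [147 148 135 154 231 227 227 228 191 130 145 151]
 [145 141 171 228 224 223 223 223 226 221 132 151]
 [144 147 231 223 223 223 223 223 223 227 168 141]
 [148 147 230 223 222 222 223 223 223 225 182 139]
 [148 134 242 224 222 223 223 222 223 234  88 142]
 [146 139 102 236 224 223 223 224 232 147  80 144]
 [146 147  77 103 248 238 237 243 152  48 148 144]
 [140 147 152  56  42  70  68  48  50 146 145 151]
 [137 148 148 142 136 115  92 146 142 144 149 152]
 [140 144 152 141 144 146 145 143 145 149 150 152]]
after
[[150 146 147 140 127 150 146 127 140 149 148 151]
 [149 146 134 228 227 226 226 227 190 132 147 152]
 [146 137 229 224 223 223 222 223 226 213 135 152]
 [139 172 226 222 223 222 222 222 223 228 150 145]
 [144 162 225 222 223 223 223 222 222 228 131 141]
 [145  94 235 223 223 222 222 222 224 228  91 142]
 [146 101 141 201 230 231 229 230 227  95 127 143]
 [146 150  31  82 162 182 182 146  60  70 148 146]
 [144 145 145  61  46  54  53  45  99 148 144 149]
 [138 149 144 143 142 118 123 145 146 146 150 151]
 [138 147 151 143 144 144 144 146 147 150 150 153]]
[302.99666764 194.87663607] [336.08605892 225.77047994] seen left 302.7? right 335 top 195
```

Rack hole is exactly where expected. The free travel after 18 mm of push says the pad dropped. I'll put the drift back.

```bash
python3 - <<'E'
from h import *
o=[0,np.pi/2,np.radians(-55.5)]
r=env.move_linear([.4685,.0977,.100],speed=.1,f_stop=6); print(r,readout.get_tcp_pos())
if not r: print(env.move_linear([.4685,.0977,.088],speed=.04,f_stop=5),readout.get_tcp_pos(),readout.get_contact_force())
if readout.get_tcp_pos()[2]<.095:
    claw.set_gripper(0.6); env.move_linear([.4685,.0977,.20],speed=.2)
    # look at tray post from above
    yaw=np.radians(55.2); env.reach([.54,-.255,.22],[0,np.pi/2,yaw]); claw.set_gripper(0.7)
    K,T=cam('wrist'); im=save('wrist','p0.png'); np.save('p0.npy',T); print(readout.get_t(),readout.get_tcp_pos(),proj((K,T),[.533,-.249,.055]))
    for q in ['tray_post','pad_center']:
        for d in optics.outline_of(q,'wrist')[:2]: print(q,d['conf'],d['rect'])
    s=save('scene','s1.png'); 
    print(readout.get_t())
    cv2.imwrite('pics/p0c.png',np.hstack([cv2.resize(im[80:330,190:450,::-1],(420,404)),cv2.resize(s[130:280,250:400,::-1],(404,404))[:, :380]]))
E
```

```text
False [0.46907683 0.09789283 0.10074218]
True [0.46947702 0.09801038 0.09013956] [-0.52173544 -0.40485956  3.66856024]
23.7417 [ 0.54003872 -0.25488959  0.22001255] [322.13681848 173.42474974]
tray_post 0.7 [290.2, 156.0, 64.8, 124.9]
23.8917
```

View pics/p0c.png

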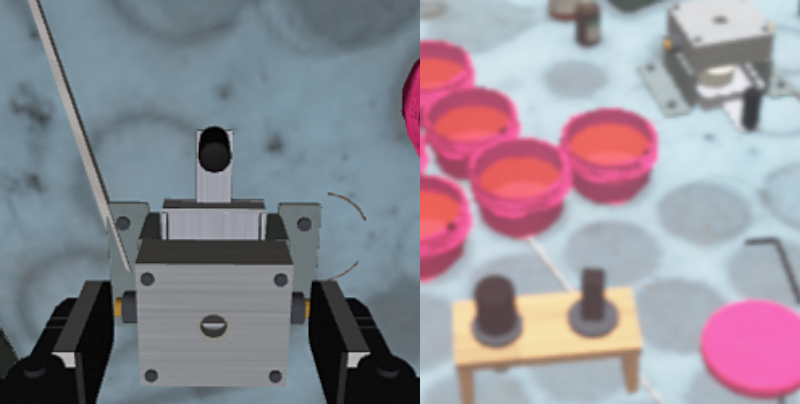

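The scene view shows the pad lying in the tray under the cup and both drifts in the rack. The post top is at px (322.5,176), about 1.5 mm from prediction. Next I draw the tray.

```bash
python3 - <<'E'
from h import *
K=np.array(optics.camera_info('wrist')['K']); p=at_z((K,np.load('p0.npy')),(322.5,176),.055); print(p)
u=np.array([-.821,.571])
env.move_linear([p[0],p[1],.10],speed=.15); print(env.move_linear([p[0],p[1],.043],speed=.1,f_stop=8))
claw.set_gripper(0.0); a=np.array(readout.get_tcp_pos()); print('grip',readout.get_opening(),a,readout.get_contact_force(),np.linalg.norm(a[:2]-[.6155,-.306]))
h=np.array(p[:2])
r=env.move_linear([*(h+u*.060),.043],speed=.06,f_stop=15); print(r,readout.get_contact_force())
if not r: r=env.move_linear([*(h+u*.084),.043],speed=.03,f_stop=12)
b=np.array(readout.get_tcp_pos()); print(r,b,'moved',(b-a)[:2]@u,readout.get_contact_force(),readout.get_t())
im=save('scene','s2.png'); cv2.imwrite('pics/s2c.png',cv2.resize(im[100:250,300:450,::-1],(560,560)))
E
```

```text
[ 0.53524123 -0.25013408  0.055     ]
False
grip 0.2134034728119998 [ 0.53624968 -0.24983016  0.04385144] [1.73493006 4.44107036 4.41417331] 0.0971373523596342
False [2.85045122 5.53273114 5.56010569]
True [ 0.47210555 -0.2046385   0.04381146] moved 0.078466762525789 [ 1.49215119 -0.87978441  0.63835274] 27.8083
```

View pics/s2c.png

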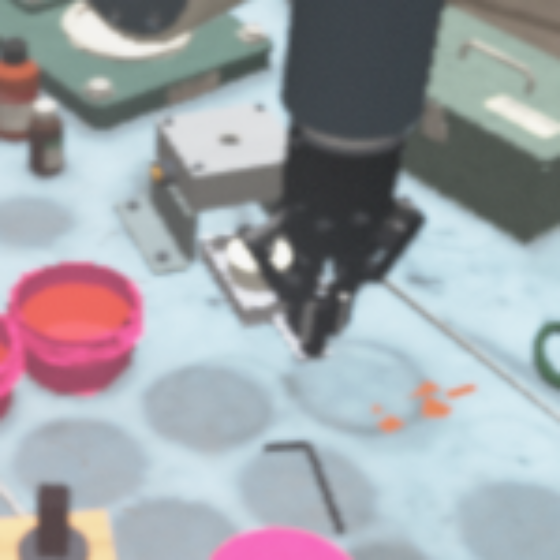

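The pad sits in the drawn tray, and the pull stopped on force after 78.5 mm. I'll release, back away and check.

```bash
python3 - <<'E'
from h import *
b=readout.get_tcp_pos()
claw.set_gripper(0.6); env.move_linear([b[0],b[1],.12],speed=.12); env.move_linear([.50,-.225,.27],speed=.15)
K,T=cam('wrist'); im=save('wrist','f0.png'); np.save('f0.npy',T); print(readout.get_t(),readout.get_tcp_pos())
u=np.array([-.821,.571]); P=np.array([.6155,-.306])+u*.175
print('full-out post top px',proj((K,T),[*P,.055]),'4mm/less',proj((K,T),[*(P-u*.004),.055]),'hole',proj((K,T),[.6155,-.306,.082]))
t=save('top','t1.png')
for q in ('slim_drift_grip','stout_drift_grip','steel_cup','tub_02'):
    for d in optics.outline_of(q,'top')[:2]: print(q,d['conf'],d['rect'])
s=save('scene','s3.png')
cv2.imwrite('pics/f0c.png',np.hstack([cv2.resize(im[50:350,190:450,::-1],(416,480)),cv2.resize(s[200:350,170:340,::-1],(384,340)) if 0 else cv2.resize(s[190:350,170:298+30,::-1],(380,480))]))
E
```

```text
30.2833 [ 0.49948988 -0.22473506  0.26892601]
full-out post top px [320.10917618 138.45677797] 4mm/less [320.10276726 142.26152454] hole [319.90622331 294.45648312]
slim_drift_grip 0.45 [288.1, 209.0, 13.9, 9.3]
stout_drift_grip 0.6 [270.9, 191.9, 10.9, 13.3]
steel_cup 0.64 [218.9, 166.0, 26.3, 22.3]
tub_02 0.8 [204.1, 202.6, 34.4, 32.0]
```

View pics/f0c.png

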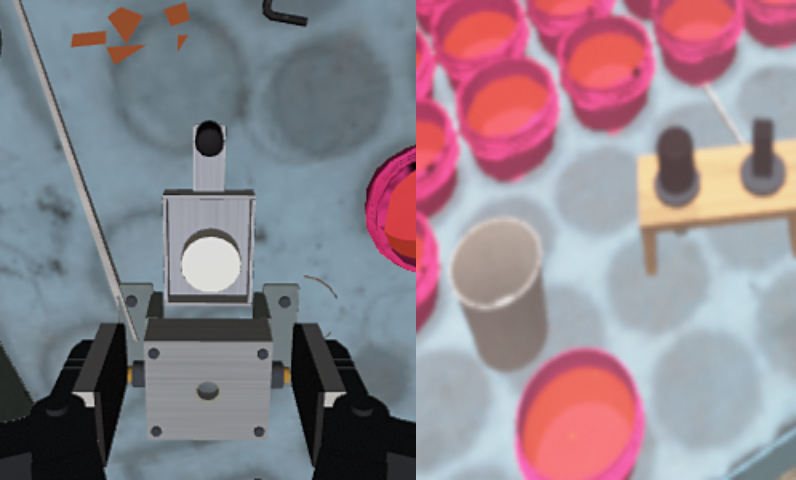

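```bash
python3 - <<'E'
from h import *
env.sleep(.3); print(readout.get_contact_force()); ticket.sign_off(); print(readout.get_t())
E
```

```text
[ 0.65085472 -0.12605371  0.46836748]
the job is handed in; nothing more can be done
the job is handed in; nothing more can be done
```

The job is done and handed in at about 31 s of robot time. I took the slim drift from the rack, pushed the pad out through the cup's hole, stood the drift back in the rack and drew the tray out by its post.

**Pad:** the push met resistance over about 18 mm, then moved freely until the collar touched the cup. The last wrist picture shows the pad lying flat in the tray.

**Tray:** the pull moved it 78.5 mm and stopped on force. The post then showed within about 1 mm of where a fully drawn tray should put it.

**Rack and bystanders:** the scene picture shows both drifts standing in their holes. The beaker and tub are within about 2 px of where they were found at the start.

**Disagreements:**
- The white seen through the hole right after the push did not settle whether the pad had dropped. The scene picture after the drift was racked did.
- Some low-confidence network detections were wrong, and I ignored them.
- My hole estimates from different views differed by 1–2 mm, within the 3 mm clearance.

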